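# Take the depth of a blind bore with the bench depth gauge

## Task

Take the depth of the blind hole in the aluminium block with the bench depth gauge: slacken the clamp knob, lower the depth rod gently until it bottoms in the hole, then tighten the clamp knob so that the gauge keeps the reading. Let go of the gauge at the end, and leave the things that lie round it where they are.

Things in the scene. Friction and masses are not known exactly. Their poses are not given: they have to be found in the camera images.
- gauge_stand: Grey bench depth gauge, fixed, base 110 x 165 x 15 mm. Origin on the bench top, straight below the upright depth rod's axis; z up; -y points from the rod to the column (32 mm across, 80 mm from the rod axis) that carries the clamp knob on top. A beam 26 mm wide, its top 96 mm over the bench, runs from the column to the rod and guides it. A lamp shade hangs 0.58 m up, beyond it to the left.
- bore_mouth (a point): Centre of the mouth of the blind hole, 14 mm wide, on the rod's axis, in the top of an aluminium block (60 x 60 x 50 mm) that is strapped to the base under the beam. It lies 65 mm over the bench, 13 mm below the beam. The hole's depth differs every time, 15 to 40 mm, and cannot be seen.
- depth_rod (a joint): Travel of the depth rod, m: 0 = fully up (tip 6 mm above the block), grows downward; mechanical end 0.052, past the deepest hole. Starts at 0 to 0.006. Clamp slack: stays where left, slides with about 3 N either way. Clamp tight: held by 20 N or more. The bottom of the hole is hard: the force rises at once; over 40 N on the bottom spoils the gauge.
- rod_head (a point): Centre of the depth rod's head, a dark knurled upright cylinder 18 mm across and 22 mm high, on top of the 8 mm steel rod; the point to grip, from above. It lies 168 mm over the bench less the rod's travel, and moves with the rod. z points up.
- rod_tip (a point): Centre of the flat lower end of the depth rod, 97 mm below the centre of its head.
- clamp_knob (a joint): Angle of the clamp knob in rad, growing clockwise seen from above: 0 = stop, fully slack; from 0.8 it begins to clamp; below 0.6 the rod is free; at 1.15 or more it is tight; 1.6 = stop. It starts tight (1.2 to 1.45). Turning it takes about 0.12 to 0.25 N m and it stays where it is left.
- knob_grip (a point): Centre of the clamp knob's black bar grip, on its upright turning axis, 148 mm over the bench. The bar is 44 mm long (this point's x axis, turns with the knob), 10 mm thick (y axis), 24 mm high: pinch it across its thickness from above. z up. A round collar 26 mm across has its top 12 mm below this point.
- buff1: Loose dark buffing wheel, 82 mm across and 26 mm thick, lying flat; origin at the centre of its underside. A bystander.
- flux_bottle: Small blue bottle with a red spout, 38 mm across and 87 mm high, standing; origin at the centre of its underside. A bystander.
- wood_disc: Loose turned wood disc, 62 mm across and 14 mm thick, lying flat; origin at the centre of its underside. A bystander.

How it is judged:
By the outcome, as a careful person would: the job done as asked, in the order asked, and still so for the second after the job is handed in, with the robot touching nothing.
It also fails if it takes over 54 s, if anything falls off the work surface, if the arm or the gripper's body presses on something with over 40 N, if the wrist force passes 120 N, or if a joint passes its speed limit or range.

## Robot

A 7-joint arm with a two-finger parallel gripper is mounted at the origin on a cart in front of the work surface, level with it; the furniture and walls round the work are solid. World frame = base frame: x ahead of the robot, y to its left, z up, the work surface at z = 0. Lengths are in m, angles in rad, forces in N, time in s.
With the tool pointing down it reaches from about 0.425 to 0.925 m from the base axis. Payload 6.8 kg.
Tool frame: the origin (TCP) lies between the finger pads; the fingertips stand finger_overhang ahead of it and the grasp point (between the pads) lies 6 mm ahead of it (finger_overhang is the distance from the TCP to the fingertips, in m); z points along the fingers, y is the line along which they close (so a half turn about z gives the same grasp; the last joint's range is limited). The gripper opens to 85 mm and grips with 20 to 120 N. Pads are 22 mm wide; open, the fingers measure 114 mm over their backs; the gripper's body (76 mm by 85 mm) begins 54 mm behind the grasp point. The pads swing forward as they close: fully open they stand 13 mm farther back than shut.
Start: joints at [1.089, 0.477, 0.022, 1.555, -0.011, 1.109, -0.083], TCP at [0.246, -0.628, 0.256] pointing down, gripper open.
Joint ranges: [-2.96, 2.96], [-0.34, 2.1], [-1.41, 1.46], [0.24, 2.44], [-1.37, 4.51], [0.17, 1.92], [-2.96, 2.96]. Speed limits (rad/s): [2.39, 2.39, 3.14, 3.14, 3.14, 3.14, 3.14].

## Interface

Orientations are given as a unit quaternion [w, x, y, z].
In Python, from station import * gives the robot as it stands.
- The arm moves only by the tool drive_tool, never from a script. Its argument "increments" is a list of rows, each an object of numbers: "claw": the finger opening in m, from 0 to 0.0854; "dx", "dy", "dz": the shift along the tool's x, y, z in m; "wx", "wy", "wz": the turn, a rotation vector about the tool's x, y, z in degrees. A call has 1 to 20 rows; each row shifts and turns the commanded pose from where the row before left it, along the tool's axes as they then stand; what a row does not reach is not made up. A row lasts 1/8 s, in which the tool goes at most 62.5 mm and 10.7 degrees, less where a joint would pass 70% of its speed; a pose out of reach is approached as far as the arm can. A call with a gripper value outside its range is refused whole. The fingers move at their own pace and stop on an object; "newtons" is the grip in N (left out, the last holds). Time passes only in rows, so rows that do not move let the fingers close. It gives the time, the measured TCP pose, the force, the opening and the grip force at its end, in the units of the state.
- get_obs(): the state, without advancing time (a new reading comes with each control period).
- read_camera(name): name is "side" or "top" or "wrist"; returns (picture, depth): 420x560x3 uint8, red, green, blue; 420x560 float32, m along the optical axis (not along the pixel's ray), 0 where there is no reading.
- calibration(name): a dict with "intrinsics" (3x3 intrinsics, pixels), "R" (3x3) and "t" (3): a world point X has camera coordinates R X + t; the wrist camera has in their place "mount" (4x4, takes a point from camera to tool coordinates, whose origin is the TCP and whose axes are the flange's). Camera axes: x right, y down, z forward; pixel columns grow to the right and rows downward; lengths in m; the calibration is good to about 2 mm. A picture is of the moment at which its call begins: read the wrist's pose just before it. calibration takes no time and is no camera call.
- hand_in(): hands the job in; it is judged then, once.
The state is a dict: "t": time; "q": joint angles; "joint_vel": joint speeds; "joint_torque": joint torques, N m; "eef_pos": TCP position; "tool_rot": TCP orientation; "contact_force": force on the tool from outside, world axes, zero at the start; "torque": the same for the moment, N m; "gripper_width": opening from 0.0 (shut) to 1.0 (fully open); "grasp_force": force on a finger pad.
Only numpy, scipy, OpenCV 4.12 (cv2) and the standard library are available. Lean on these libraries where they do the work, as an engineer would, in place of code of your own. Each camera call takes 0.05 s, during which the arm holds its last target. There are 200 camera calls.

## Working session

There is one attempt and no reset: what is moved stays moved. The work goes in short steps, Python scripts to look and compute and a tool call to move; the robot and the scene stay as the last step left them, time stands still between calls to the robot, and variables do not carry over. Pictures are saved under pics/ and viewed, at most 10 in all, crops included, and the job is handed in when it is done.

Besides the shell and the picture viewer there is one more tool, called after "Call:" by a JSON object that holds its "fn" and its "kwargs", one argument or row to a line. drive_tool: Moves the arm, as the interface text tells. Its arguments: {"type":"object","properties":{"increments":{"type":"array","items":{"type":"object","properties":{"claw":{"type":"number"},"dx":{"type":"number"},"dy":{"type":"number"},"dz":{"type":"number"},"wx":{"type":"number"},"wy":{"type":"number"},"wz":{"type":"number"}}}},"newtons":{"type":"number"}},"required":["increments"]}

```bash
ls; mkdir -p pics; python3 - <<'E'
from station import *
import cv2,numpy as np
o=get_obs();print({k:np.round(v,4) for k,v in o.items()})
for n in ["side","top"]:
    p,d=read_camera(n);cv2.imwrite(f"pics/{n}0.png",p[:,:,::-1]);np.save(f"pics/{n}0.npy",d)
    c=calibration(n);print(n,{k:np.round(v,4).tolist() for k,v in c.items()})
print(calibration("wrist"))
try: print(finger_overhang)
except Exception as e: print(e)
E
```

```text
pics
{'t': np.float64(0.0), 'q': array([ 1.0889,  0.4778,  0.0224,  1.5565, -0.0115,  1.1093, -0.0831]), 'joint_vel': array([ 0.0016,  0.001 ,  0.0001,  0.0007, -0.0003,  0.0009,  0.0017]), 'joint_torque': array([ 4.00000e-04, -5.96451e+01,  1.60800e+00, -2.81199e+01,
        1.25000e-02,  9.20000e-03, -0.00000e+00]), 'eef_pos': array([ 0.2463, -0.6279,  0.2553]), 'tool_rot': array([-9.000e-04,  9.826e-01,  1.858e-01, -2.000e-04]), 'contact_force': array([-0.2958,  0.8423,  1.0218]), 'torque': array([-0.014 , -0.0133, -0.0349]), 'grasp_force': np.float64(0.0), 'gripper_width': np.float64(1.0007)}
side {'intrinsics': [[379.7747, 0.0, 279.4241], [0.0, 379.7747, 214.9071], [0.0, 0.0, 1.0]], 'R': [[-0.8492, -0.5279, 0.011], [-0.3492, 0.5457, -0.7618], [0.3961, -0.6508, -0.6478]], 't': [0.3957, 0.2201, 0.8253]}
top {'intrinsics': [[385.0209, 0.0, 276.6996], [0.0, 385.0209, 209.2215], [0.0, 0.0, 1.0]], 'R': [[0.0126, -0.9999, 0.0019], [-0.9869, -0.0127, -0.1608], [0.1608, 0.0001, -0.987]], 't': [0.0725, 0.4574, 0.9293]}
{'intrinsics': array([[340.4941945 ,   0.        , 280.00809009],
       [  0.        , 340.4941945 , 211.937766  ],
       [  0.        ,   0.        ,   1.        ]]), 'mount': array([[-3.96936782e-04, -9.55712408e-01, -2.94301945e-01,
         7.55472336e-02],
       [ 9.99999887e-01, -4.56495545e-04,  1.33678082e-04,
        -3.34214496e-04],
       [-2.62105329e-04, -2.94301859e-01,  9.55712482e-01,
        -1.17017400e-01],
       [ 0.00000000e+00,  0.00000000e+00,  0.00000000e+00,
         1.00000000e+00]])}
0.025
```

View pics/top0.png

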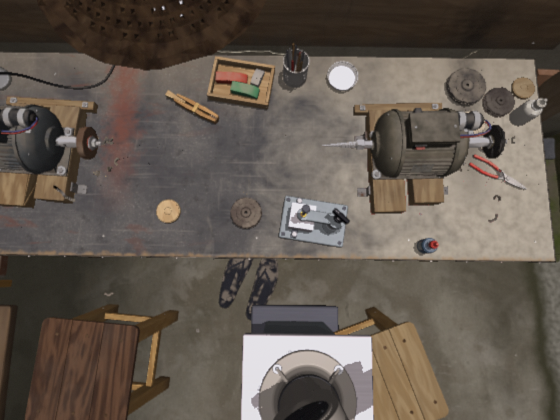

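View pics/side0.png

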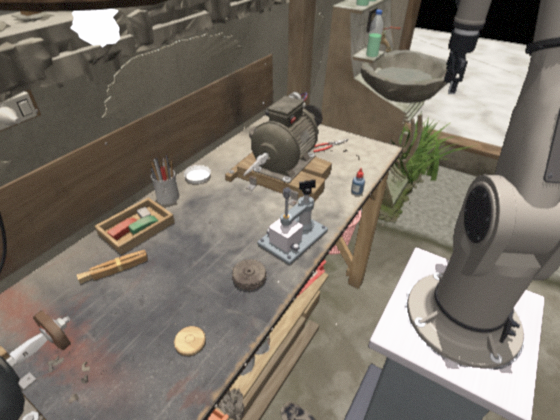

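The top view shows the gauge near (313,220): rod head about (305,212), knob about (341,215), buffing wheel (246,212), bottle (429,245), motor at right. The side view shows the knob near (307,186) and the rod head near (286,192). I'll zoom in and measure.

```bash
cat > h.py <<'E'
from station import *
import cv2,numpy as np
from scipy.spatial.transform import Rotation as Ro
def ray(n,u,v,pose=None):
    c=calibration(n);r=np.linalg.inv(c["intrinsics"])@[u,v,1]
    if n=="wrist":
        p,q=pose;R=Ro.from_quat(np.r_[q[1:],q[0]]).as_matrix();M=c["mount"]
        return p+R@M[:3,3], R@M[:3,:3]@r
    return -c["R"].T@c["t"], c["R"].T@r
def onz(n,u,v,z,pose=None):
    o,d=ray(n,u,v,pose);return o+d*(z-o[2])/d[2]
E
python3 - <<'E'
from h import *
t=cv2.imread("pics/top0.png")[190:250,270:360];s=cv2.imread("pics/side0.png")[170:265,250:335]
t=cv2.resize(t,None,fx=4.4,fy=4.4,interpolation=cv2.INTER_CUBIC);s=cv2.resize(s,None,fx=4.4,fy=4.4,interpolation=cv2.INTER_CUBIC)
h=max(t.shape[0],s.shape[0]);f=lambda a:np.pad(a,((0,h-a.shape[0]),(0,0),(0,0)))
cv2.imwrite("pics/crop0.png",np.hstack([f(t),f(s)]))
print(onz("top",305,212,.168+.011),onz("top",341,215,.16),onz("top",246,212,.02),onz("top",429,245,.08))
d=np.load("pics/top0.npy");print(d[205:222:4,296:350:4].round(3))
E
```

```text
[0.42803231 0.01781959 0.179     ] [ 0.42539326 -0.062126    0.16      ] [0.45096847 0.15650057 0.02      ] [ 0.36839232 -0.28255923  0.08      ]
[[0.941 0.942 0.825 0.94  0.99  0.993 0.991 0.996 0.99  0.99  0.991 0.992
  0.991 1.01 ]
 [0.939 0.907 0.826 0.823 0.941 0.99  0.991 0.988 0.989 0.99  0.842 0.992
  0.986 1.004]
 [0.939 0.905 0.835 0.906 0.906 0.905 0.906 0.904 0.906 0.864 0.841 0.841
  0.987 1.002]
 [0.933 0.903 0.904 0.904 0.904 0.904 0.904 0.904 0.902 0.902 0.862 0.838
  0.841 1.002]
 [0.938 0.935 0.916 0.913 0.904 0.904 0.905 0.903 0.905 0.902 0.864 0.861
  0.842 0.84 ]]
```

View pics/crop0.png

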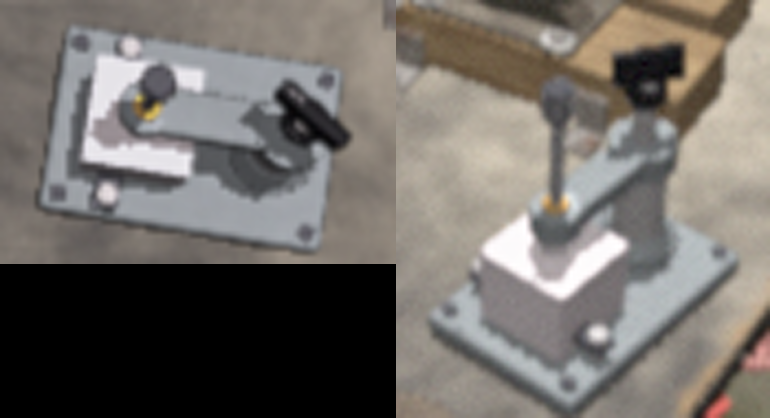

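```bash
python3 - <<'E'
from h import *
d=np.load("pics/top0.npy");im=cv2.imread("pics/top0.png").astype(int)
c=calibration("top");K=c["intrinsics"]
v,u=np.mgrid[190:250,270:360];z=d[190:250,270:360]
P=np.stack([(u-K[0,2])/K[0,0]*z,(v-K[1,2])/K[1,1]*z,z],-1);W=(P-c["t"])@c["R"]
dark=(im[190:250,270:360].max(-1)<95)
for n,lo,hi,m in[("head",.15,.2,u<325),("knob",.145,.175,u>325),("collar",.115,.14,u>325)]:
    k=(W[...,2]>lo)&(W[...,2]<hi)&m;Q=W[k]
    print(n,k.sum(),Q.mean(0).round(4),np.median(Q[:,2]).round(4),Q.min(0).round(4),Q.max(0).round(4))
    r=cv2.minAreaRect(Q[:,:2].astype(np.float32)*1000);print(r, cv2.boxPoints(r).round(1).tolist())
# base corners
C=[onz("top",270+a/4.4,190+b/4.4,.015) for a,b in[(68,25),(343,72),(318,250),(40,208)]]
C=np.array(C);print(C.round(4),[np.linalg.norm(C[i]-C[i-1]).round(4) for i in range(4)])
e=(C[0]+C[3]-C[1]-C[2])[:2];print("yaw of gauge +y from world y deg",np.degrees(np.arctan2(-e[0],e[1])), "centre",C.mean(0))
E
```

```text
head 68 [0.4351 0.0174 0.1752] 0.1773 [0.4273 0.0086 0.161 ] [0.444  0.0258 0.1801]
((435.6630859375, 17.229625701904297), (17.197017669677734, 16.612228393554688), 89.78864288330078) [[427.29998779296875, 8.699999809265137], [443.8999938964844, 8.600000381469727], [444.0, 25.799999237060547], [427.3999938964844, 25.899999618530273]]
knob 107 [ 0.4238 -0.0613  0.1573] 0.1581 [ 0.4082 -0.0801  0.1455] [ 0.4409 -0.044   0.162 ]
((424.1719055175781, -61.98218536376953), (42.07461929321289, 10.664690017700195), 49.225669860839844) [[406.3999938964844, -74.4000015258789], [414.5, -81.4000015258789], [441.8999938964844, -49.5], [433.8999938964844, -42.599998474121094]]
collar 43 [ 0.4197 -0.0581  0.134 ] 0.1344 [ 0.412  -0.0734  0.1233] [ 0.4336 -0.0459  0.1398]
((422.6708679199219, -59.846092224121094), (21.493915557861328, 27.466758728027344), 1.299538254737854) [[411.6000061035156, -46.400001525878906], [412.20001220703125, -73.80000305175781], [433.70001220703125, -73.30000305175781], [433.1000061035156, -45.900001525878906]]
[[ 0.4957  0.0561  0.015 ]
 [ 0.4698 -0.1048  0.015 ]
 [ 0.3658 -0.0887  0.015 ]
 [ 0.3879  0.0713  0.015 ]] [np.float64(0.1088), np.float64(0.163), np.float64(0.1052), np.float64(0.1615)]
yaw of gauge +y from world y deg -8.511279403590066 centre [ 0.42980693 -0.01651514  0.015     ]
```

Call:
{"fn": "drive_tool", "kwargs": {
  "increments": [
    {"dx":0.015,"dy":-0.019,"dz":-0.01,"claw":0.04},
    {"dx":0.031,"dy":-0.0385,"dz":-0.01,"claw":0.04},
    {"dx":0.031,"dy":-0.0385},
    {"dx":0.031,"dy":-0.0385},
    {"dx":0.031,"dy":-0.0385},
    {"dx":0.031,"dy":-0.0385},
    {"dx":0.031,"dy":-0.0385},
    {"dx":0.031,"dy":-0.0385},
    {"dx":0.031,"dy":-0.0385},
    {"dx":0.031,"dy":-0.0385},
    {"dx":0.031,"dy":-0.0385},
    {"dx":0.031,"dy":-0.0385},
    {"dx":0.015,"dy":-0.019},
    {"wz":-9.3},
    {"wz":-9.3},
    {"wz":-9.3},
    {}
  ]
}}

```text
schema error: expected keys claw, dx, dy, dz, wx, wy, wz
```

```bash
python3 - <<'E'
from h import *
o=get_obs();print({k:np.round(v,4) for k,v in o.items()})
p,d=read_camera("wrist");cv2.imwrite("pics/w1.png",p[:,:,::-1]);np.save("pics/w1.npy",d)
E
```

```text
{'t': np.float64(0.1), 'q': array([ 1.0889,  0.4777,  0.0223,  1.5563, -0.0115,  1.1093, -0.0831]), 'joint_vel': array([ 0.0011, -0.001 , -0.0004, -0.0027,  0.0002, -0.0001, -0.0013]), 'joint_torque': array([ 4.00000e-03, -5.97759e+01,  1.61340e+00, -2.81956e+01,
        1.28000e-02,  5.00000e-03, -0.00000e+00]), 'eef_pos': array([ 0.2463, -0.6279,  0.2554]), 'tool_rot': array([-8.000e-04,  9.826e-01,  1.858e-01, -2.000e-04]), 'contact_force': array([-0.2636, -0.8761,  0.3719]), 'torque': array([-0.004 ,  0.0561, -0.0213]), 'grasp_force': np.float64(0.0), 'gripper_width': np.float64(1.0045)}
```

View pics/w1.png

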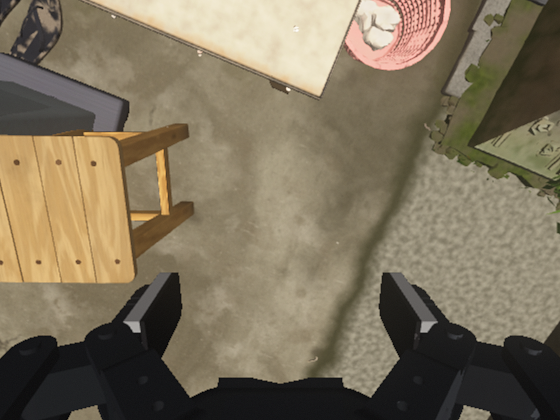

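The move was refused because every row needs all seven keys. The picture is from the start pose and shows the bench edge and the open fingers at about (160,300) and (405,300).

Call:
{"fn": "drive_tool", "kwargs": {
  "increments": [
    {"dx":0.015,"dy":-0.019,"dz":-0.01,"wx":0,"wy":0,"wz":0,"claw":0.04},
    {"dx":0.031,"dy":-0.0385,"dz":-0.01,"wx":0,"wy":0,"wz":0,"claw":0.04},
    {"dx":0.031,"dy":-0.0385,"dz":0,"wx":0,"wy":0,"wz":0,"claw":0.04},
    {"dx":0.031,"dy":-0.0385,"dz":0,"wx":0,"wy":0,"wz":0,"claw":0.04},
    {"dx":0.031,"dy":-0.0385,"dz":0,"wx":0,"wy":0,"wz":0,"claw":0.04},
    {"dx":0.031,"dy":-0.0385,"dz":0,"wx":0,"wy":0,"wz":0,"claw":0.04},
    {"dx":0.031,"dy":-0.0385,"dz":0,"wx":0,"wy":0,"wz":0,"claw":0.04},
    {"dx":0.031,"dy":-0.0385,"dz":0,"wx":0,"wy":0,"wz":0,"claw":0.04},
    {"dx":0.031,"dy":-0.0385,"dz":0,"wx":0,"wy":0,"wz":0,"claw":0.04},
    {"dx":0.031,"dy":-0.0385,"dz":0,"wx":0,"wy":0,"wz":0,"claw":0.04},
    {"dx":0.031,"dy":-0.0385,"dz":0,"wx":0,"wy":0,"wz":0,"claw":0.04},
    {"dx":0.031,"dy":-0.0385,"dz":0,"wx":0,"wy":0,"wz":0,"claw":0.04},
    {"dx":0.015,"dy":-0.019,"dz":0,"wx":0,"wy":0,"wz":0,"claw":0.04},
    {"dx":0,"dy":0,"dz":0,"wx":0,"wy":0,"wz":-9.3,"claw":0.04},
    {"dx":0,"dy":0,"dz":0,"wx":0,"wy":0,"wz":-9.3,"claw":0.04},
    {"dx":0,"dy":0,"dz":0,"wx":0,"wy":0,"wz":-9.3,"claw":0.04},
    {"dx":0,"dy":0,"dz":0,"wx":0,"wy":0,"wz":0,"claw":0.04}
  ]
}}

```text
t: 2.28
eef_pos: [0.4232, -0.0633, 0.2762]
tool_rot: [-0.0, 0.909, 0.417, -0.0]
contact_force: [0.5, -0.4, -0.3]
gripper_width: 0.469
grasp_force: 0.0
```

```bash
python3 - <<'E'
from h import *
o=get_obs();print({k:np.round(v,4) for k,v in o.items()})
p,d=read_camera("wrist");cv2.imwrite("pics/w2.png",p[:,:,::-1]);np.save("pics/w2.npy",d)
E
```

```text
{'t': np.float64(2.275), 'q': array([ 0.4207,  0.0681, -0.4321,  2.0631,  0.0335,  1.0172, -0.7397]), 'joint_vel': array([-0.0021,  0.0003,  0.0037, -0.0009, -0.0016, -0.0011, -0.0748]), 'joint_torque': array([ 1.16000e-02, -2.99399e+01, -6.92500e-01, -2.67436e+01,
        1.49000e-02,  1.20000e-03,  9.17900e-01]), 'eef_pos': array([ 0.4232, -0.0633,  0.2762]), 'tool_rot': array([-0.000e+00,  9.091e-01,  4.165e-01, -1.000e-04]), 'contact_force': array([ 0.5395, -0.4237, -0.2644]), 'torque': array([ 0.028 ,  0.0364, -0.0317]), 'grasp_force': np.float64(0.0), 'gripper_width': np.float64(0.469)}
```

View pics/w2.png

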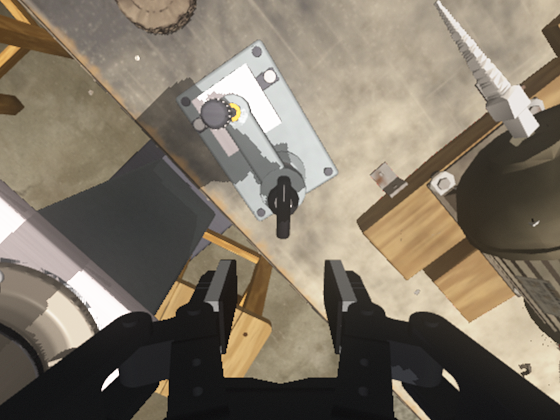

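The wrist view shows the knob bar running along about (283,178)–(283,237), centred between the fingers. The rod head is at about (213,112). I'll refine both by depth.

```bash
python3 - <<'E'
from h import *
d=np.load("pics/w2.npy");o=get_obs();pose=(o["eef_pos"],o["tool_rot"])
v,u=np.mgrid[85:245,190:310];
o0,_=ray("wrist",0,0,pose);c=calibration("wrist");q=pose[1];R=Ro.from_quat(np.r_[q[1:],q[0]]).as_matrix()
D=np.einsum('ij,jk,kvu->vui',R@c["mount"][:3,:3],np.linalg.inv(c["intrinsics"]),np.stack([u,v,np.ones_like(u)]))
W=o0+D*d[85:245,190:310,None]
for n,lo,hi,m in[("head",.172,.186,v<150),("knob",.155,.166,v>150)]:
    k=(W[...,2]>lo)&(W[...,2]<hi)&m;k=cv2.morphologyEx(k.astype(np.uint8),cv2.MORPH_OPEN,np.ones((3,3)))>0
    Q=W[k];print(n,k.sum(),Q.mean(0).round(4),np.median(Q[:,2]).round(4),cv2.minAreaRect((Q[:,:2]*1000).astype(np.float32)))
    p=cv2.minAreaRect(np.argwhere(k)[:,::-1].astype(np.float32)+[190,85]) if 0 else None
print("tool y angle",np.degrees(np.arctan2(R[1,1],R[0,1])))
E
```

```text
head 713 [0.4404 0.0172 0.1776] 0.1778 ((440.0371398925781, 17.44935417175293), (17.471147537231445, 17.643585205078125), 38.25374984741211)
knob 779 [ 0.4289 -0.0605  0.1588] 0.1589 ((428.4320068359375, -61.16659164428711), (42.69244384765625, 9.966950416564941), 47.99568176269531)
tool y angle -40.878887510299656
```

Call:
{"fn": "drive_tool", "kwargs": {
  "increments": [
    {"dx":0.002,"dy":0.001,"dz":0.02,"wx":0,"wy":0,"wz":0.5,"claw":0.035},
    {"dx":0.002,"dy":0.001,"dz":0.03,"wx":0,"wy":0,"wz":0.5,"claw":0.03},
    {"dx":0,"dy":0,"dz":0.025,"wx":0,"wy":0,"wz":0,"claw":0.03},
    {"dx":0,"dy":0,"dz":0.005,"wx":0,"wy":0,"wz":0,"claw":0.03},
    {"dx":0,"dy":0,"dz":0,"wx":0,"wy":0,"wz":0,"claw":0.03}
  ]
}}

```text
t: 2.95
eef_pos: [0.4277, -0.0616, 0.1966]
tool_rot: [-0.0, 0.913, 0.409, 0.0]
contact_force: [0.6, 0.8, 0.6]
gripper_width: 0.353
grasp_force: 0.0
```

```bash
python3 - <<'E'
from h import *
o=get_obs();pose=(o["eef_pos"],o["tool_rot"])
p,d=read_camera("wrist");np.save("pics/w3.npy",d);cv2.imwrite("pics/w3.png",p[:,:,::-1])
v,u=np.mgrid[0:420,0:560]
o0,_=ray("wrist",0,0,pose);c=calibration("wrist");q=pose[1];R=Ro.from_quat(np.r_[q[1:],q[0]]).as_matrix()
T=c["mount"][:3,3]+np.einsum('ij,jk,kvu->vui',c["mount"][:3,:3],np.linalg.inv(c["intrinsics"]),np.stack([u,v,np.ones_like(u)]))*d[...,None]
z=pose[0][2]-T[...,2]
k=(abs(z-.159)<.004)&(np.hypot(T[...,0],T[...,1])<.03)&(abs(T[...,1])<.013)
Q=T[k];print("bar tool xy",k.sum(),Q.mean(0).round(4),cv2.minAreaRect((Q[:,:2]*1000).astype(np.float32)),Q[:,1].min(),Q[:,1].max())
k=(T[...,2]<.03)&(T[...,2]>.005)&(abs(T[...,1])<.05)&(abs(T[...,0])<.014)
for s in(-1,1):
    Q=T[k&(T[...,1]*s>0)];print("finger",s,len(Q),len(Q) and (Q.min(0).round(4),Q.max(0).round(4)))
E
```

```text
bar tool xy 1559 [0.0019 0.0001 0.0378] ((0.39056396484375, 0.2397313117980957), (44.0679817199707, 9.861604690551758), 0.44088199734687805) -0.004838446711813977 0.005078879512294091
finger -1 711 (array([-0.0102, -0.0287,  0.005 ]), array([ 0.0125, -0.0147,  0.0252]))
finger 1 705 (array([-0.0105,  0.0149,  0.005 ]), array([0.0123, 0.0289, 0.026 ]))
```

View pics/w3.png

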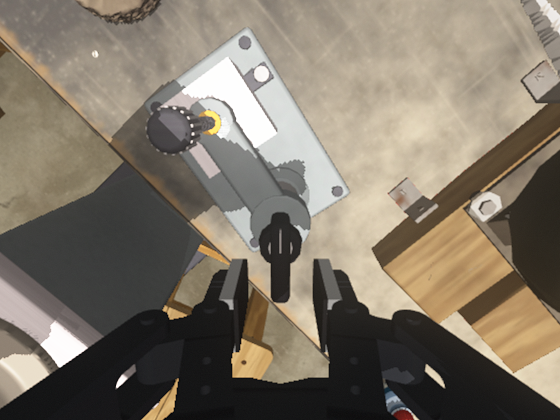

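The bar is centred between the pads to within 0.5 mm, around (281,258), and the tips are 25 mm ahead of the TCP. Next I'll descend and grip.

Call:
{"fn": "drive_tool", "kwargs": {
  "increments": [
    {"dx":0,"dy":0,"dz":0.015,"wx":0,"wy":0,"wz":0,"claw":0.03},
    {"dx":0,"dy":0,"dz":0.0145,"wx":0,"wy":0,"wz":0,"claw":0.03},
    {"dx":0,"dy":0,"dz":0,"wx":0,"wy":0,"wz":0,"claw":0.015},
    {"dx":0,"dy":0,"dz":0,"wx":0,"wy":0,"wz":0,"claw":0.005},
    {"dx":0,"dy":0,"dz":0,"wx":0,"wy":0,"wz":0,"claw":0.005},
    {"dx":0,"dy":0,"dz":0,"wx":0,"wy":0,"wz":0,"claw":0.005}
  ],
  "newtons": 60
}}

```text
t: 3.75
eef_pos: [0.4271, -0.0619, 0.1663]
tool_rot: [-0.0, 0.912, 0.409, -0.0]
contact_force: [5.2, -2.5, -17.1]
gripper_width: 0.096
grasp_force: 59.5
```

Call:
{"fn": "drive_tool", "kwargs": {
  "increments": [
    {"dx":0,"dy":0,"dz":0,"wx":0,"wy":0,"wz":-5,"claw":0.005},
    {"dx":0,"dy":0,"dz":0,"wx":0,"wy":0,"wz":-7,"claw":0.005},
    {"dx":0,"dy":0,"dz":0,"wx":0,"wy":0,"wz":-7,"claw":0.005},
    {"dx":0,"dy":0,"dz":0,"wx":0,"wy":0,"wz":-7,"claw":0.005}
  ]
}}

```text
t: 4.25
eef_pos: [0.4271, -0.0619, 0.1663]
tool_rot: [-0.0, 0.796, 0.605, -0.0]
contact_force: [4.6, -2.0, -16.1]
gripper_width: 0.098
grasp_force: 59.3
```

```bash
python3 - <<'E'
from h import *
o=get_obs();print({k:np.round(o[k],3) for k in["torque","contact_force","q","eef_pos"]})
E
```

```text
{'torque': array([-0.456, -0.818, -0.124]), 'contact_force': array([  4.6  ,  -2.033, -16.074]), 'q': array([ 0.447,  0.241, -0.502,  2.173,  0.167,  0.764, -0.433]), 'eef_pos': array([ 0.427, -0.062,  0.166])}
```

Call:
{"fn": "drive_tool", "kwargs": {
  "increments": [
    {"dx":0,"dy":0,"dz":0,"wx":0,"wy":0,"wz":-7,"claw":0.005},
    {"dx":0,"dy":0,"dz":0,"wx":0,"wy":0,"wz":-7,"claw":0.005},
    {"dx":0,"dy":0,"dz":0,"wx":0,"wy":0,"wz":-7,"claw":0.005},
    {"dx":0,"dy":0,"dz":0,"wx":0,"wy":0,"wz":-7,"claw":0.005},
    {"dx":0,"dy":0,"dz":0,"wx":0,"wy":0,"wz":-4,"claw":0.005},
    {"dx":0,"dy":0,"dz":0,"wx":0,"wy":0,"wz":0,"claw":0.005}
  ]
}}

```text
t: 5.0
eef_pos: [0.427, -0.0619, 0.1663]
tool_rot: [-0.0, 0.6, 0.8, -0.0]
contact_force: [4.8, -2.0, -18.6]
gripper_width: 0.097
grasp_force: 59.1
```

```bash
python3 - <<'E'
from h import *
o=get_obs();print({k:np.round(o[k],3) for k in["torque","contact_force","q","eef_pos"]})
E
```

```text
{'torque': array([-0.554, -0.873,  0.098]), 'contact_force': array([  4.76 ,  -2.003, -18.619]), 'q': array([ 0.533,  0.256, -0.599,  2.168,  0.206,  0.773,  0.085]), 'eef_pos': array([ 0.427, -0.062,  0.166])}
```

Call:
{"fn": "drive_tool", "kwargs": {
  "increments": [
    {"dx":0,"dy":0,"dz":0,"wx":0,"wy":0,"wz":0,"claw":0.03},
    {"dx":0,"dy":0,"dz":0,"wx":0,"wy":0,"wz":0,"claw":0.03},
    {"dx":0,"dy":0,"dz":-0.01,"wx":0,"wy":0,"wz":0,"claw":0.035},
    {"dx":0,"dy":0,"dz":-0.025,"wx":0,"wy":0,"wz":0,"claw":0.04},
    {"dx":0,"dy":0,"dz":-0.025,"wx":0,"wy":0,"wz":0,"claw":0.04},
    {"dx":0.024,"dy":0.0115,"dz":0,"wx":0,"wy":0,"wz":0,"claw":0.04},
    {"dx":0.024,"dy":0.0115,"dz":0,"wx":0,"wy":0,"wz":0,"claw":0.04},
    {"dx":0.0245,"dy":0.0115,"dz":0,"wx":0,"wy":0,"wz":0,"claw":0.04},
    {"dx":0,"dy":0,"dz":0,"wx":0,"wy":0,"wz":0,"claw":0.04},
    {"dx":0,"dy":0,"dz":0,"wx":0,"wy":0,"wz":0,"claw":0.04}
  ]
}}

```text
t: 6.25
eef_pos: [0.4402, 0.0171, 0.2273]
tool_rot: [0.0, 0.6, 0.8, -0.0]
contact_force: [0.9, -1.0, 0.4]
gripper_width: 0.468
grasp_force: 0.0
```

```bash
cat >> h.py <<'E'
def toolpts(d):
    v,u=np.mgrid[0:420,0:560];c=calibration("wrist")
    return c["mount"][:3,3]+np.einsum('ij,jk,kvu->vui',c["mount"][:3,:3],np.linalg.inv(c["intrinsics"]),np.stack([u,v,np.ones_like(u)]))*d[...,None]
E
python3 - <<'E'
from h import *
o=get_obs();print(o["eef_pos"],o["contact_force"],o["torque"])
p,d=read_camera("wrist");cv2.imwrite("pics/w4.png",p[:,:,::-1])
T=toolpts(d);z=o["eef_pos"][2]-T[...,2]
k=(abs(z-.178)<.007)&(np.hypot(T[...,0],T[...,1])<.018)
Q=T[k];print("head tool",k.sum(),np.median(z[k]).round(4),cv2.minAreaRect((Q[:,:2]*1000).astype(np.float32)),cv2.minEnclosingCircle((Q[:,:2]*1000).astype(np.float32)))
k=(abs(z-.159)<.004)&(np.hypot(T[...,0]+.075,T[...,1]+.035)<.04)
Q=T[k];print("bar",k.sum(),cv2.minAreaRect((Q[:,:2]*1000).astype(np.float32)) if k.sum()>5 else 0)
E
```

```text
[0.44024712 0.01712893 0.22726735] [ 0.9269794  -0.99162514  0.44422882] [7.33405434e-05 1.22965011e-03 3.29532029e-02]
head tool 935 0.1777 ((1.4124774932861328, -0.7605104446411133), (18.632278442382812, 18.85579490661621), 89.68518829345703) ((1.050183653831482, -0.7035976052284241), 9.801037788391113)
bar 416 ((-72.9752197265625, -33.49311828613281), (39.37660598754883, 8.912611961364746), 0.09013420343399048)
```

View pics/w4.png

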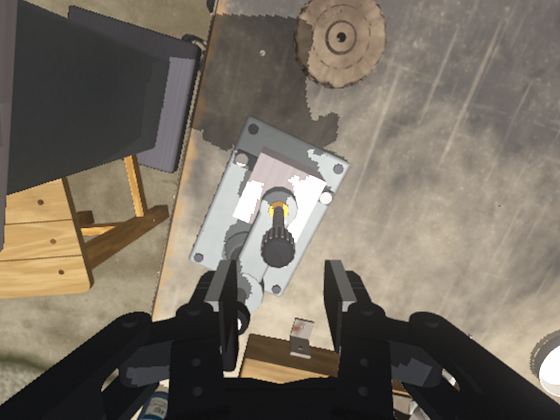

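The head is at tool offset (+1.2, −0.7) mm with its top at about 0.178 (pixel (279,245)). The bar is now parallel to tool x, so the knob has turned about 58°. I'll lower the rod by pressing its head from above with shut fingers. That gives clean force sensing and no drag on release.

Call:
{"fn": "drive_tool", "kwargs": {
  "increments": [
    {"dx":0.001,"dy":-0.0007,"dz":0,"wx":0,"wy":0,"wz":0,"claw":0.0},
    {"dx":0,"dy":0,"dz":0,"wx":0,"wy":0,"wz":0,"claw":0.0},
    {"dx":0,"dy":0,"dz":0,"wx":0,"wy":0,"wz":0,"claw":0.0},
    {"dx":0,"dy":0,"dz":0.01,"wx":0,"wy":0,"wz":0,"claw":0.0},
    {"dx":0,"dy":0,"dz":0.008,"wx":0,"wy":0,"wz":0,"claw":0.0},
    {"dx":0,"dy":0,"dz":0.004,"wx":0,"wy":0,"wz":0,"claw":0.0},
    {"dx":0,"dy":0,"dz":0.003,"wx":0,"wy":0,"wz":0,"claw":0.0},
    {"dx":0,"dy":0,"dz":0,"wx":0,"wy":0,"wz":0,"claw":0.0}
  ],
  "newtons": 30
}}

```text
t: 7.3
eef_pos: [0.4392, 0.0185, 0.2016]
tool_rot: [-0.0, 0.6, 0.8, -0.0]
contact_force: [0.2, 0.0, 0.3]
gripper_width: -0.004
grasp_force: 0.0
```

Call:
{"fn": "drive_tool", "kwargs": {
  "increments": [
    {"dx":0,"dy":0,"dz":0.002,"wx":0,"wy":0,"wz":0,"claw":0.0},
    {"dx":0,"dy":0,"dz":0.002,"wx":0,"wy":0,"wz":0,"claw":0.0}
  ]
}}

```text
t: 7.55
eef_pos: [0.4396, 0.0185, 0.198]
tool_rot: [0.0, 0.6, 0.8, 0.0]
contact_force: [-0.2, 0.0, 2.9]
gripper_width: -0.0
grasp_force: 1.2
```

```bash
python3 - <<'E'
from h import *
o=get_obs();print(o["eef_pos"],o["contact_force"],o["torque"])
p,d=read_camera("wrist");cv2.imwrite("pics/w5.png",p[:,:,::-1][120:420,130:430])
T=toolpts(d);z=o["eef_pos"][2]-T[...,2]
k=(abs(T[...,0])<.014)&(abs(T[...,1])<.02)&(T[...,2]>.005)&(T[...,2]<.045)
print(np.histogram(T[k][:,2],bins=np.arange(.005,.047,.002)))
E
```

```text
[0.43959956 0.01852866 0.19801682] [-0.15080156  0.0088187   2.92364594] [0.02734721 0.11196561 0.03217045]
(array([168, 142, 155, 136, 138, 119, 104,  53,  26,   0,   2,  13,  47,
        54,  58,  49,  60,  56,  51,  41]), array([0.005, 0.007, 0.009, 0.011, 0.013, 0.015, 0.017, 0.019, 0.021,
       0.023, 0.025, 0.027, 0.029, 0.031, 0.033, 0.035, 0.037, 0.039,
       0.041, 0.043, 0.045]))
```

View pics/w5.png

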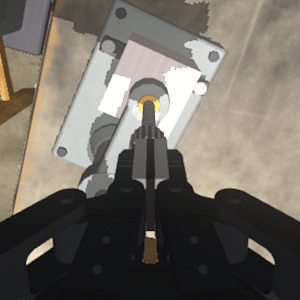

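The crop shows the shut fingertips on the knurled head at about (150,135). The 2.9 N reading matches the rod sliding on friction. I'll push down through the safe range, since the bottom is at least 21 mm of travel.

Call:
{"fn": "drive_tool", "kwargs": {
  "increments": [
    {"dx":0,"dy":0,"dz":0.002,"wx":0,"wy":0,"wz":0,"claw":0.0},
    {"dx":0,"dy":0,"dz":0.002,"wx":0,"wy":0,"wz":0,"claw":0.0},
    {"dx":0,"dy":0,"dz":0.002,"wx":0,"wy":0,"wz":0,"claw":0.0},
    {"dx":0,"dy":0,"dz":0.002,"wx":0,"wy":0,"wz":0,"claw":0.0},
    {"dx":0,"dy":0,"dz":0.002,"wx":0,"wy":0,"wz":0,"claw":0.0},
    {"dx":0,"dy":0,"dz":0.002,"wx":0,"wy":0,"wz":0,"claw":0.0}
  ]
}}

```text
t: 8.35
eef_pos: [0.4395, 0.0185, 0.1857]
tool_rot: [0.0, 0.6, 0.8, 0.0]
contact_force: [1.6, 1.3, 1.8]
gripper_width: -0.004
grasp_force: 1.2
```

Call:
{"fn": "drive_tool", "kwargs": {
  "increments": [
    {"dx":0,"dy":0,"dz":0.0012,"wx":0,"wy":0,"wz":0,"claw":0.0},
    {"dx":0,"dy":0,"dz":0.0012,"wx":0,"wy":0,"wz":0,"claw":0.0}
  ]
}}

```text
t: 8.6
eef_pos: [0.4395, 0.0185, 0.1834]
tool_rot: [0.0, 0.6, 0.8, 0.0]
contact_force: [1.4, 0.6, 1.5]
gripper_width: 0.001
grasp_force: 1.2
```

Call:
{"fn": "drive_tool", "kwargs": {
  "increments": [
    {"dx":0,"dy":0,"dz":0.0012,"wx":0,"wy":0,"wz":0,"claw":0.0}
  ]
}}

```text
t: 8.72
eef_pos: [0.4395, 0.0185, 0.1822]
tool_rot: [0.0, 0.6, 0.8, 0.0]
contact_force: [2.2, 1.1, 2.3]
gripper_width: 0.0
grasp_force: 1.2
```

Call:
{"fn": "drive_tool", "kwargs": {
  "increments": [
    {"dx":0,"dy":0,"dz":0.0015,"wx":0,"wy":0,"wz":0,"claw":0.0}
  ]
}}

```text
t: 8.85
eef_pos: [0.4394, 0.0185, 0.1807]
tool_rot: [0.0, 0.6, 0.8, 0.0]
contact_force: [1.3, 0.5, 2.6]
gripper_width: 0.002
grasp_force: 1.2
```

Call:
{"fn": "drive_tool", "kwargs": {
  "increments": [
    {"dx":0,"dy":0,"dz":0.0015,"wx":0,"wy":0,"wz":0,"claw":0.0}
  ]
}}

```text
t: 8.98
eef_pos: [0.4394, 0.0185, 0.1792]
tool_rot: [0.0, 0.6, 0.8, 0.0]
contact_force: [1.7, 0.5, 2.7]
gripper_width: -0.001
grasp_force: 1.2
```

Call:
{"fn": "drive_tool", "kwargs": {
  "increments": [
    {"dx":0,"dy":0,"dz":0.0015,"wx":0,"wy":0,"wz":0,"claw":0.0}
  ]
}}

```text
t: 9.1
eef_pos: [0.4393, 0.0185, 0.1776]
tool_rot: [0.0, 0.6, 0.8, 0.0]
contact_force: [2.4, 0.3, 2.0]
gripper_width: -0.003
grasp_force: 1.2
```

Call:
{"fn": "drive_tool", "kwargs": {
  "increments": [
    {"dx":0,"dy":0,"dz":0.0015,"wx":0,"wy":0,"wz":0,"claw":0.0}
  ]
}}

```text
t: 9.22
eef_pos: [0.4393, 0.0185, 0.1761]
tool_rot: [0.0, 0.6, 0.8, 0.0]
contact_force: [1.8, 0.4, 2.4]
gripper_width: -0.001
grasp_force: 1.2
```

Call:
{"fn": "drive_tool", "kwargs": {
  "increments": [
    {"dx":0,"dy":0,"dz":0.0015,"wx":0,"wy":0,"wz":0,"claw":0.0}
  ]
}}

```text
t: 9.35
eef_pos: [0.4393, 0.0184, 0.1746]
tool_rot: [0.0, 0.6, 0.8, 0.0]
contact_force: [1.8, 0.6, 4.0]
gripper_width: -0.001
grasp_force: 1.3
```

Call:
{"fn": "drive_tool", "kwargs": {
  "increments": [
    {"dx":0,"dy":0,"dz":0.001,"wx":0,"wy":0,"wz":0,"claw":0.0}
  ]
}}

```text
t: 9.48
eef_pos: [0.4392, 0.0184, 0.1736]
tool_rot: [-0.0, 0.6, 0.8, -0.0]
contact_force: [1.4, 0.1, 2.5]
gripper_width: 0.001
grasp_force: 1.2
```

Call:
{"fn": "drive_tool", "kwargs": {
  "increments": [
    {"dx":0,"dy":0,"dz":0.0015,"wx":0,"wy":0,"wz":0,"claw":0.0}
  ]
}}

```text
t: 9.6
eef_pos: [0.4393, 0.0184, 0.1722]
tool_rot: [0.0, 0.6, 0.8, -0.0]
contact_force: [0.6, 0.3, 11.3]
gripper_width: -0.002
grasp_force: 5.8
```

Call:
{"fn": "drive_tool", "kwargs": {
  "increments": [
    {"dx":0,"dy":0,"dz":0.0003,"wx":0,"wy":0,"wz":0,"claw":0.0}
  ]
}}

```text
t: 9.72
eef_pos: [0.4393, 0.0184, 0.1721]
tool_rot: [0.0, 0.6, 0.8, -0.0]
contact_force: [-0.6, 0.2, 9.1]
gripper_width: -0.002
grasp_force: 4.5
```

Call:
{"fn": "drive_tool", "kwargs": {
  "increments": [
    {"dx":0,"dy":0,"dz":0.0004,"wx":0,"wy":0,"wz":0,"claw":0.0}
  ]
}}

```text
t: 9.85
eef_pos: [0.4394, 0.0185, 0.1721]
tool_rot: [0.0, 0.6, 0.8, -0.0]
contact_force: [-2.3, -0.2, 13.4]
gripper_width: -0.001
grasp_force: 6.9
```

The rod has bottomed: the TCP stalls at 0.1721 while the force climbs to 13 N. I'll lift off and go back to the knob.

Call:
{"fn": "drive_tool", "kwargs": {
  "increments": [
    {"dx":0,"dy":0,"dz":-0.003,"wx":0,"wy":0,"wz":0,"claw":0.0},
    {"dx":0,"dy":0,"dz":-0.02,"wx":0,"wy":0,"wz":0,"claw":0.0},
    {"dx":0,"dy":0,"dz":-0.03,"wx":0,"wy":0,"wz":0,"claw":0.03},
    {"dx":-0.024,"dy":-0.0111,"dz":0,"wx":0,"wy":0,"wz":0,"claw":0.03},
    {"dx":-0.025,"dy":-0.0111,"dz":0,"wx":0,"wy":0,"wz":0,"claw":0.03},
    {"dx":-0.025,"dy":-0.0111,"dz":0,"wx":0,"wy":0,"wz":0,"claw":0.03},
    {"dx":0,"dy":0,"dz":0.025,"wx":0,"wy":0,"wz":0,"claw":0.03},
    {"dx":0,"dy":0,"dz":0,"wx":0,"wy":0,"wz":0,"claw":0.03},
    {"dx":0,"dy":0,"dz":0,"wx":0,"wy":0,"wz":0,"claw":0.03}
  ]
}}

```text
t: 10.98
eef_pos: [0.428, -0.0615, 0.1997]
tool_rot: [-0.0, 0.599, 0.801, -0.0]
contact_force: [-0.1, 0.3, 0.1]
gripper_width: 0.35
grasp_force: 0.0
```

```bash
python3 - <<'E'
from h import *
o=get_obs();p0=o["eef_pos"];print(p0,o["contact_force"])
p,d=read_camera("wrist");T=toolpts(d);z=p0[2]-T[...,2]
k=(abs(z-.159)<.004)&(np.hypot(T[...,0],T[...,1])<.03)&(abs(T[...,1])<.013)
Q=T[k];print("bar tool xy",k.sum(),cv2.minAreaRect((Q[:,:2]*1000).astype(np.float32)))
k=(z>.12)&(z<.19)&(np.hypot(T[...,0]-.074,T[...,1]-.033)<.012)
print("head z",k.sum(),np.percentile(z[k],[5,50,80,95]))
E
```

```text
[ 0.42796417 -0.06152295  0.19974261] [-0.06252875  0.31216249  0.13082225]
bar tool xy 1512 ((0.7094383239746094, -0.39946794509887695), (9.83166217803955, 43.75983810424805), 89.62059020996094)
head z 1292 [0.13582654 0.1459658  0.14677686 0.14737318]
```

Call:
{"fn": "drive_tool", "kwargs": {
  "increments": [
    {"dx":0.0005,"dy":-0.0004,"dz":0.0165,"wx":0,"wy":0,"wz":0,"claw":0.03},
    {"dx":0,"dy":0,"dz":0.016,"wx":0,"wy":0,"wz":0,"claw":0.03},
    {"dx":0,"dy":0,"dz":0,"wx":0,"wy":0,"wz":0,"claw":0.015},
    {"dx":0,"dy":0,"dz":0,"wx":0,"wy":0,"wz":0,"claw":0.005},
    {"dx":0,"dy":0,"dz":0,"wx":0,"wy":0,"wz":0,"claw":0.005},
    {"dx":0,"dy":0,"dz":0,"wx":0,"wy":0,"wz":0,"claw":0.005}
  ],
  "newtons": 60
}}

```text
t: 11.78
eef_pos: [0.4269, -0.0613, 0.1663]
tool_rot: [-0.001, 0.599, 0.8, -0.0]
contact_force: [2.6, 1.3, -17.1]
gripper_width: 0.099
grasp_force: 58.8
```

Call:
{"fn": "drive_tool", "kwargs": {
  "increments": [
    {"dx":0,"dy":0,"dz":0,"wx":0,"wy":0,"wz":5,"claw":0.005},
    {"dx":0,"dy":0,"dz":0,"wx":0,"wy":0,"wz":7,"claw":0.005},
    {"dx":0,"dy":0,"dz":0,"wx":0,"wy":0,"wz":7,"claw":0.005},
    {"dx":0,"dy":0,"dz":0,"wx":0,"wy":0,"wz":7,"claw":0.005},
    {"dx":0,"dy":0,"dz":0,"wx":0,"wy":0,"wz":7,"claw":0.005},
    {"dx":0,"dy":0,"dz":0,"wx":0,"wy":0,"wz":7,"claw":0.005},
    {"dx":0,"dy":0,"dz":0,"wx":0,"wy":0,"wz":7,"claw":0.005},
    {"dx":0,"dy":0,"dz":0,"wx":0,"wy":0,"wz":7,"claw":0.005},
    {"dx":0,"dy":0,"dz":0,"wx":0,"wy":0,"wz":4,"claw":0.005},
    {"dx":0,"dy":0,"dz":0,"wx":0,"wy":0,"wz":0,"claw":0.005}
  ]
}}

```text
t: 13.02
eef_pos: [0.4276, -0.0615, 0.1664]
tool_rot: [-0.0, 0.913, 0.409, 0.0]
contact_force: [4.6, 1.9, -21.4]
gripper_width: 0.1
grasp_force: 58.3
```

```bash
python3 - <<'E'
from h import *
o=get_obs();print({k:np.round(o[k],3) for k in["torque","contact_force","eef_pos"]})
q=o["tool_rot"];print("tool x angle",np.degrees(2*np.arctan2(q[2],q[1])))
E
```

```text
{'torque': array([ 0.186, -1.136, -0.057]), 'contact_force': array([  4.647,   1.859, -21.445]), 'eef_pos': array([ 0.428, -0.061,  0.166])}
tool x angle 48.27268448384956
```

Call:
{"fn": "drive_tool", "kwargs": {
  "increments": [
    {"dx":0,"dy":0,"dz":0,"wx":0,"wy":0,"wz":4,"claw":0.005},
    {"dx":0,"dy":0,"dz":0,"wx":0,"wy":0,"wz":0,"claw":0.005},
    {"dx":0,"dy":0,"dz":0,"wx":0,"wy":0,"wz":0,"claw":0.03},
    {"dx":0,"dy":0,"dz":0,"wx":0,"wy":0,"wz":0,"claw":0.03},
    {"dx":0,"dy":0,"dz":-0.01,"wx":0,"wy":0,"wz":0,"claw":0.035},
    {"dx":0,"dy":0,"dz":-0.03,"wx":0,"wy":0,"wz":0,"claw":0.04},
    {"dx":0,"dy":0,"dz":-0.04,"wx":0,"wy":0,"wz":0,"claw":0.04},
    {"dx":0,"dy":0,"dz":-0.03,"wx":0,"wy":0,"wz":0,"claw":0.04},
    {"dx":0,"dy":0,"dz":0,"wx":0,"wy":0,"wz":0,"claw":0.04},
    {"dx":0,"dy":0,"dz":0,"wx":0,"wy":0,"wz":0,"claw":0.04}
  ]
}}

```text
t: 14.28
eef_pos: [0.4273, -0.0616, 0.2771]
tool_rot: [0.0, 0.926, 0.377, 0.0]
contact_force: [-0.3, -0.6, -0.8]
gripper_width: 0.472
grasp_force: 0.0
```

```bash
python3 - <<'E'
from h import *
o=get_obs();p0=o["eef_pos"];q=o["tool_rot"];print(p0,o["contact_force"],"tool x ang",np.degrees(2*np.arctan2(q[2],q[1])))
p,d=read_camera("wrist");T=toolpts(d);R=Ro.from_quat(np.r_[q[1:],q[0]]).as_matrix();W=p0+T@R.T
k=(abs(W[...,2]-.159)<.004)&(np.hypot(W[...,0]-.428,W[...,1]+.061)<.03)
Q=W[k];print("bar",k.sum(),cv2.minAreaRect((Q[:,:2]*1000).astype(np.float32)))
k=(W[...,2]>.12)&(W[...,2]<.19)&(np.hypot(W[...,0]-.4395,W[...,1]-.018)<.012)
print("head z",k.sum(),np.percentile(W[k][:,2],[5,50,80,95]))
cv2.imwrite("pics/w6.png",p[:,:,::-1])
E
```

```text
[ 0.42731207 -0.06160034  0.27706325] [-0.29276769 -0.57576136 -0.84046491] tool x ang 44.3143238887868
bar 779 ((428.2015380859375, -61.02709197998047), (42.89570236206055, 9.67963981628418), 44.652767181396484)
head z 622 [0.13419599 0.14586651 0.14673463 0.14739661]
```

View pics/w6.png

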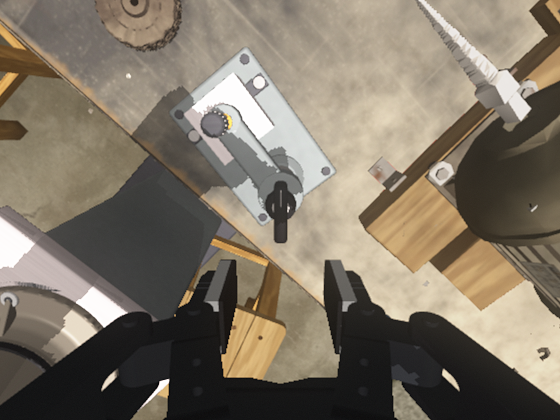

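The head (213,124) sits low at an unchanged 0.1467. The bar (281,213) is about 3° past its original tight angle, and the gripper is clear.

```bash
python3 -c "
from station import *
print(hand_in())"
```

```text
the job is handed in; nothing more can be done
None
```

The job is handed in: I slackened the knob, lowered the rod until it bottomed (about 31 mm of travel, so a hole roughly 25 mm deep) at about 13 N, then tightened the knob about 3° past its starting angle; the rod did not shift and the gripper is clear.

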